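# Lock the jar stop with a squeeze-open spring clip

## Robot

A 6-joint arm with a two-finger parallel gripper is mounted at the origin on a cart in front of the work surface, level with it; the furniture and walls round the work are solid. World frame = base frame: x ahead of the robot, y to its left, z up, the work surface at z = 0. Lengths are in mm, angles in rad, forces in N, time in s.
With the tool pointing down it reaches from about 250 to 800 mm from the base axis. Payload 8.5 kg.
Tool frame: the origin (TCP) lies on the centre line of the jaws, within the pads' length; the fingertips stand ahead of it and the grasp point (between the pads) lies 6 mm ahead of it (tcp_to_tips is the z of the fingertips in the tool frame, in mm); z points along the fingers, y is the line along which they close (so a half turn about z gives the same grasp; the last joint's range is limited). The gripper opens to 85 mm and grips with 20 to 120 N. Pads are 22 mm wide; open, the fingers measure 114 mm over their backs; the gripper's body (76 mm by 85 mm) begins 54 mm behind the grasp point. The pads swing forward as they close: fully open they stand 13 mm farther back than shut.
Start: joints at [1.238, 0.238, -0.013, 1.319, 0, 1.571], TCP at [171.497, 496.155, 256.276] pointing down, gripper open.
Joint ranges: [-2.66, 2.66], [-1.03, 1.9], [-1.14, 1.46], [-1.82, 2.27], [-1.45, 1.34], [-3.14, 3.14]. Speed limits (rad/s): [2.22, 2.22, 2.79, 3.14, 3.14, 3.14].

## Interface

Orientations are given as [roll, pitch, yaw] about the fixed x, y, z axes, in that order (R = Rz(yaw) Ry(pitch) Rx(roll)).
In Python, from workcell import * gives the robot as it stands. The module is installed in compiled form; this text tells all that it offers.
- The arm moves only by the tool servo_tool, never from a script. Its argument "steps" is a list that holds one entry, the list of rows, each a list of 7 numbers: the shift along the tool's x, y, z in mm, then the turn, a rotation vector about the tool's x, y, z in degrees, then the finger opening in mm, from 0 to 85.4. In form: [[[tx, ty, tz, ax, ay, az, grip], ...]]. A call has exactly 8 rows; each row is the pose to reach, as a shift and turn from the pose commanded when the call began, along the tool's axes at that moment; what a row does not reach only later rows make up. A row lasts 1/12 s, in which the tool goes at most 41.7 mm and 7.16 degrees, less where a joint would pass 70% of its speed; a pose out of reach is approached as far as the arm can. A call with a gripper value outside its range is refused whole. The fingers move at their own pace and stop on an object; "force" is the grip in N (left out, the last holds). Time passes only in rows, so rows that repeat a pose let the fingers close, or fill a call up. It gives the time, the measured TCP pose, the force, the opening and the grip force at its end, in the units of the state.
- sense(): the state, without advancing time (a new reading comes with each control period).
- capture(name): name is "side" or "top" or "wrist"; returns the picture (480x640x3 uint8, red, green, blue); there is no depth.
- camera_model(name): a dict with "camera_matrix" (3x3 intrinsics, pixels), "cam_to_world" (4x4, takes a point from camera to world coordinates). Camera axes: x right, y down, z forward; pixel columns grow to the right and rows downward; lengths in mm; the calibration is good to about 2 mm. A picture is of the moment at which its call begins: read the wrist's pose just before it. camera_model takes no time and is no camera call; for the wrist camera it gives the pose at the moment of the call.
- finish_job(): hands the job in; it is judged then, once.
The state is a dict: "time": time; "joint_pos": joint angles; "joint_vel": joint speeds; "joint_efforts": joint torques, N m; "position": TCP position; "tcp_rot": TCP orientation; "wrist_force": force on the tool from outside, world axes, zero at the start; "ft_torque": the same for the moment, N m; "finger_gap": finger opening in mm; "grip_force": force on a finger pad.
Only numpy, scipy, OpenCV 4.12 (cv2) and the standard library are available. Lean on these libraries where they do the work, as an engineer would, in place of code of your own. Each camera call takes 0.05 s, during which the arm holds its last target. There are 200 camera calls.

## Task

Squeeze the self-closing spring clip open, take it off its parking plate and slip its open jaws over the bare part of the jar rack's upright rail. Press it gently down until it sits fully home on the rail's top edge and slide it up against the face of the sliding jar stop without shoving the stop along; then let go so that the clip grips the rail there and locks the stop. Leave the jars and the jigger standing where they are.

Things in the scene. Friction and masses are not known exactly. Their poses are not given: they have to be found in the camera images.
- clip_grip (a point): Grey plastic spring clip like a big clothes peg, jaws down, 98 mm tall, 26 wide, about 0.1 kg. Point midway between its two finger plates; z up, x squeeze direction, y along the gripped edge. Plates (26 wide, 27 mm below to 22 above the point) lean out in a V: 51 mm over outer faces here, 58 at top; fully squeezed: parallel, 36 mm, firm stop. 6 N a plate starts opening, 10 N opens fully (use 15-20).
- clip_throat (a point): Underside of the bridge between the clip's jaws (the throat), 50 mm straight below clip_grip; fully home, it rests on the rail's top edge. The jaws reach 26 mm below it; their pads lie 8 to 26 mm below. Fully squeezed the pads part to about 12 mm at their upper and 18 mm at their lower end. At the start the clip grips the parking plate, throat on the plate's top edge.
- clip_l (a joint): Opening angle of the clip's leg on its -x side: 0 while gripping a 6 mm thick plate, about 0.18 rad fully squeezed, at least -0.05 with nothing between the jaws. A spring shuts it.
- clip_r (a joint): The same for the leg on the clip's +x side.
- stand: Parking plate, fixed: wooden foot 90 x 80 x 12 mm with an upright aluminium plate 6 mm thick, 60 mm long along y, its top edge 80 mm above the worktop. Origin at the centre of the underside, z up.
- rack: Jar rack, fixed: wooden board 130 (x) x 260 (y) x 12 mm, origin at the centre of its underside, z up. An upright aluminium rail, 6 mm thick, runs along the board's y axis at x = 0 from y = -110 to +110 mm, between two wooden feet 54 mm high. The jars stand at the -y end, a grey sliding stop is at mid rail, and the rail is bare on the +y side of the stop.
- rail_line (a point): Point of the rack at x = 0, y = +72 mm, 80 mm above the worktop, on the always bare part of the rail; axes as the rack's. The rail is adjustable in height: its top edge lies anywhere from 8 mm below to 8 mm above this point, differs from start to start and is not reported, so feel for it. The rail does not yield.
- stop_zone (a point): Fixed point of the rack at x = 0, y = +4 mm, 80 mm high. The stop (cross plate 56 mm wide, 8 thick, 14 mm higher than the rail's edge, its saddle covering 50 mm of rail on the -y side) sits where it was last used: its +y face, which the clip must touch, is up to 30 mm to either side of this point along y, not reported: feel for it. It resists pushes to about 12 N, then slides.
- spice_jar_1: Spice jar with a red lid, 45 mm across, 106 mm tall, standing loose on the rack's board near its -y end; origin at the centre of its underside.
- spice_jar_2: A second such spice jar on the other side of the rail.
- jigger: Steel double-cone measure, 45 mm across, 96 mm tall, standing loose on the worktop; origin at the centre of its underside.
Mind the look-alikes: they are no part of the job. Of the things that look like the part that bears clip_grip, the smaller one is meant.

How it is judged (in metres and radians):
On the way, in this order (a step that is already met when the one before it is completed fails the run):
1. the clip, squeezed open, has been taken off the parking plate (value of joint each of clip_l, clip_r above 0.05 rad and distance between clip_grip and stand above 0.17 m), for 0.1 s.
2. the clip, still squeezed open, straddles the rail with its throat within 5 mm of the rail's top edge (value of joint each of clip_l, clip_r above 0.05 rad and z of rail_c0 in the frame of clip_grip above -0.083 m and x of rail_c0 in the frame of clip_grip between -0.009 and 0.009 m and horizontal distance between clip_grip and rail_c0 below 0.115 m), for 0.1 s.
At the end, for the whole second after the job is handed in: The clip is released and grips the rail with both jaws, upright within 0.12 rad and in line with the rail within 0.10 rad, its throat within 2.5 mm of the rail's top edge and its side within 3 mm of the jar stop's face; the jars stand on the rack (z of rail_c0 in the frame of clip_grip above -0.0805 m and x of rail_c0 in the frame of clip_grip between -0.004 and 0.004 m and y of stop_c0 in the frame of clip_grip between -0.02 and 0.02 m and angle between clip_grip's own z axis and vertical below 0.12 rad and angle between the y axis of clip_grip and the y axis of rack, either way round below 0.1 rad and value of joint clip_l between -0.035 and 0.05 rad and value of joint clip_r between -0.035 and 0.05 rad and contact force between each of clip_l, clip_r and rail_c0 above 1 N and horizontal distance between each of spice_jar_1, spice_jar_2 and rack below 0.125 m); the robot touches nothing.
It fails at once if the clip's throat is pressed on the rail with more than 20 N (contact force between clip_c0 and rail_c0 above 20 N).
It fails at once if the jar stop is shoved more than 4 mm along the rail (distance of stop_c0 from where it was at the start of the episode above 0.004 m).
It fails at once if spice_jar_1 is moved more than 15 mm or tipped (distance of spice_jar_1 from where it was at the start of the episode above 0.015 m or angle between spice_jar_1's own z axis and vertical above 0.3 rad).
It fails at once if spice_jar_2 is moved more than 15 mm or tipped (distance of spice_jar_2 from where it was at the start of the episode above 0.015 m or angle between spice_jar_2's own z axis and vertical above 0.3 rad).
It fails at once if jigger is moved more than 15 mm or tipped (distance of jigger from where it was at the start of the episode above 0.015 m or angle between jigger's own z axis and vertical above 0.3 rad).
It also fails if it takes over 58 s, if anything falls off the work surface, if the arm or the gripper's body presses on something with over 40 N, if the wrist force passes 120 N, or if a joint passes its speed limit or range.

## Working session

There is one attempt and no reset: what is moved stays moved. The work goes in short steps, Python scripts to look and compute and a tool call to move; the robot and the scene stay as the last step left them, time stands still between calls to the robot, and variables do not carry over. Pictures are saved under pics/ and viewed, at most 10 in all, crops included, and the job is handed in when it is done.

Besides the shell and the picture viewer there is one more tool, called as a command line: name --argument value ..., lists and objects as JSON in quotes. servo_tool: Moves the arm, as the interface text tells. Its arguments: {"type":"object","properties":{"steps":{"type":"array","items":{"type":"array","items":{"type":"array","items":{"type":"number"}}}},"force":{"type":"number"}},"required":["steps"]}

```bash
mkdir -p pics; python3 - <<'E'
from workcell import *
import cv2
s=sense();print(s)
for n in("side","top"):
    cv2.imwrite(f"pics/{n}0.png",capture(n)[:,:,::-1]);m=camera_model(n);print(m)
E
```

```text
{'time': 0.0, 'joint_pos': array([ 1.23797112e+00,  2.38785075e-01, -1.42564438e-02,  1.31919964e+00,
        7.21449240e-07,  1.57081437e+00]), 'joint_vel': array([-6.94541908e-04, -4.31788200e-04,  1.86514943e-03,  2.71167631e-04,
       -1.23816931e-04,  6.96872556e-05]), 'joint_efforts': array([-9.19647900e-04, -5.38776219e+01,  3.46435583e+01,  1.84923084e-02,
       -1.80341285e-04,  1.49620689e-06]), 'position': array([171.40055204, 495.82991585, 255.67449492]), 'tcp_rot': array([-3.14014782e+00, -6.95373789e-07,  2.80874940e+00]), 'wrist_force': array([0.33704168, 0.15921129, 0.05881945]), 'ft_torque': array([ 0.00869755,  0.01879022, -0.00174923]), 'grip_force': 0.0, 'finger_gap': 85.23517659705946}
{'camera_matrix': array([[580.46071016,   0.        , 321.27235489],
       [  0.        , 580.46071016, 231.6141431 ],
       [  0.        ,   0.        ,   1.        ]]), 'cam_to_world': array([[ 9.92121655e-01, -8.48043248e-02,  9.22108922e-02,
         4.43100473e+02],
       [-1.24655630e-01, -5.94970033e-01,  7.94022439e-01,
        -8.84896385e+02],
       [-1.24738193e-02, -7.99261463e-01, -6.00853990e-01,
         7.57812654e+02],
       [ 0.00000000e+00,  0.00000000e+00,  0.00000000e+00,
         1.00000000e+00]])}
{'camera_matrix': array([[441.15988713,   0.        , 328.31956269],
       [  0.        , 441.15988713, 237.677413  ],
       [  0.        ,   0.        ,   1.        ]]), 'cam_to_world': array([[-2.47788216e-02, -9.81874198e-01,  1.87907076e-01,
         3.64007832e+02],
       [-9.99447646e-01,  2.84949953e-02,  1.71008236e-02,
        -6.64236044e+01],
       [-2.21452687e-02, -1.87379547e-01, -9.82037928e-01,
         9.47813580e+02],
       [ 0.00000000e+00,  0.00000000e+00,  0.00000000e+00,
         1.00000000e+00]])}
```

View pics/top0.png

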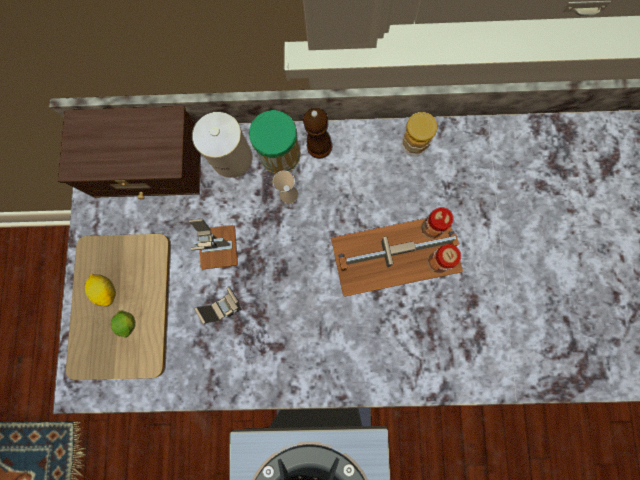

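View pics/side0.png

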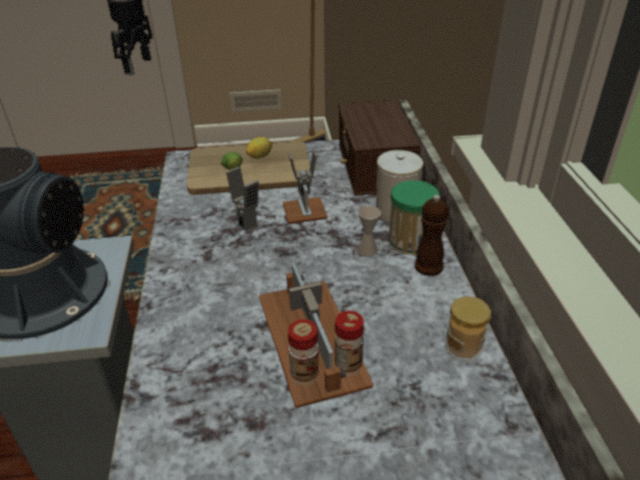

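Two clips: one at top (213,240), on the parking plate, and one at top (218,307), standing on the worktop. I'll enlarge both, along with the rack.

```bash
python3 - <<'E'
import cv2,numpy as np
t=cv2.imread("pics/top0.png");s=cv2.imread("pics/side0.png")
a=cv2.resize(t[210:335,180:250],None,fx=4.8,fy=4.8,interpolation=cv2.INTER_CUBIC)
b=cv2.resize(s[140:240,215:335],(464,387),interpolation=cv2.INTER_CUBIC)
im=np.zeros((600,800,3),np.uint8);im[:,:336]=a;im[:387,336:]=b
cv2.imwrite("pics/c1.png",im)
cv2.imwrite("pics/c2.png",cv2.resize(t[200:300,325:470],None,fx=5.5,fy=5.5,interpolation=cv2.INTER_CUBIC))
E
```

```text
(no output)
```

View pics/c1.png

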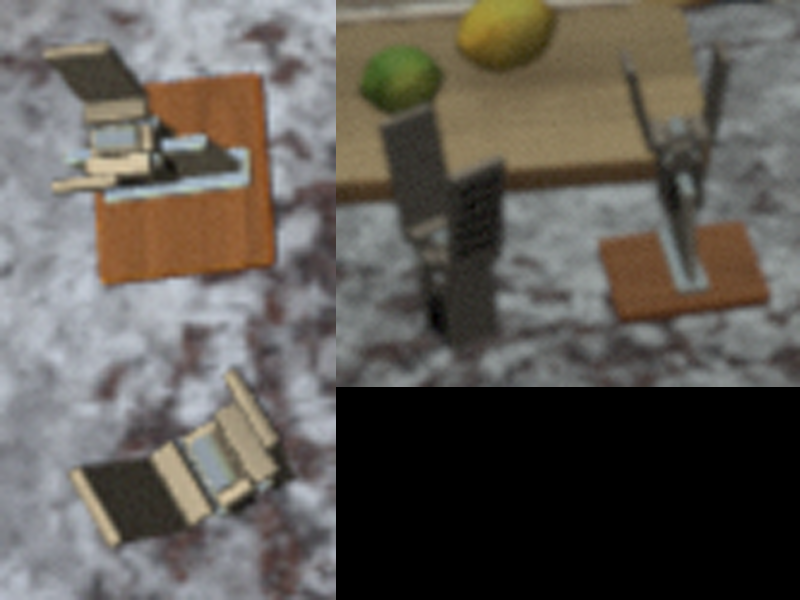

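View pics/c2.png

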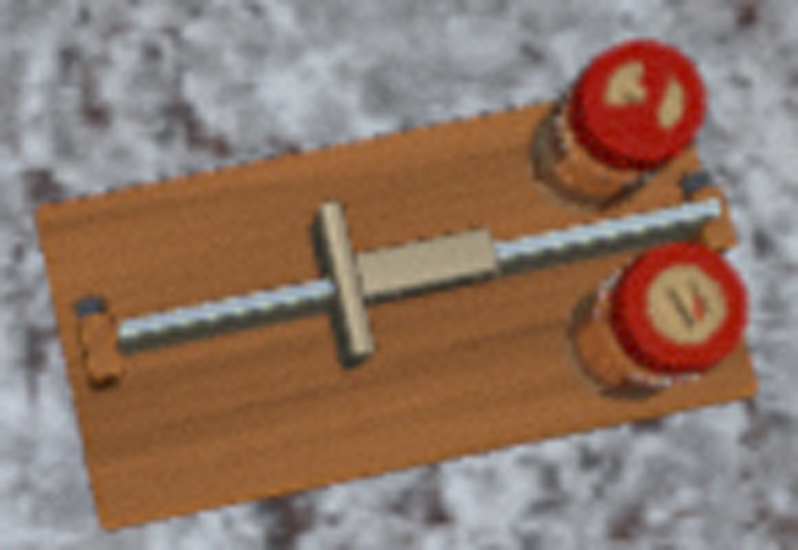

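Parked clip (plate tops near 180+45/4.8...) is visibly smaller than the free-standing one, whose plates are longer and wider, and it is the one on the plate, so it's the one meant. Next I'll triangulate on known heights.

```bash
cat > h.py <<'E'
from workcell import *
import numpy as np,cv2
def ray(n,uv,z,m=None):
    m=m or camera_model(n);K=m["camera_matrix"];T=m["cam_to_world"]
    d=T[:3,:3]@np.linalg.solve(K,[uv[0],uv[1],1]);c=T[:3,3]
    return (c+d*(z-c[2])/d[2])
def proj(n,p,m=None):
    m=m or camera_model(n);T=np.linalg.inv(m["cam_to_world"]);q=m["camera_matrix"]@(T[:3,:3]@np.array(p,float)+T[:3,3])
    return (q[:2]/q[2]).round(1)
E
python3 - <<'E'
from h import *
A=lambda p:(180+p[0]/4.8,210+p[1]/4.8)
B=lambda p:(325+p[0]/5.5,200+p[1]/5.5)
pr=lambda *a:print(*[x.round(1) if hasattr(x,'round') else x for x in a])
st=[ray("top",A(p),12)for p in[(262,75),(273,265),(103,282)]]
pr("stand",*st,"ctr",(st[0]+st[2])/2)
for p in[(45,55),(108,45),(53,190),(115,181)]: pr("cliptop",ray("top",A(p),152))
pr("plate top",ray("top",A((75,160)),80),ray("top",A((205,140)),80))
rk=[ray("top",B(p),12)for p in[(40,207),(105,527),(755,390)]]
pr("rack",*rk,"ctr",(rk[0]+rk[2])/2)
pr("rail",*[ray("top",B(p),80)for p in[(120,330),(718,207)]])
pr("stopface",*[ray("top",B(p),94)for p in[(322,207),(350,362),(345,205),(372,352)]])
E
```

```text
stand [575.8 153.7  12. ] [488.7 147.4  12. ] [483.1 223.6  12. ] ctr [529.4 188.7  12. ]
cliptop [554.5 205.5 152. ]
cliptop [557.8 181.  152. ]
cliptop [501.3 200.6 152. ]
cliptop [504.1 176.8 152. ]
plate top [526.2 215.9  80. ] [533.2 161.3  80. ]
rack [542.9 -58.7  12. ] [417.5 -80.2  12. ] [ 463.3 -331.6   12. ] ctr [ 503.1 -195.2   12. ]
rail [484.  -86.9  80. ] [ 522.8 -304.5   80. ]
stopface [ 524.3 -160.1   94. ] [ 468.4 -167.2   94. ] [ 524.8 -168.3   94. ] [ 471.7 -175.2   94. ]
```

servo_tool --steps '[[[-27, -11, 0, 0, 0, 4, 85], [-55, -21, 0, 0, 0, 8, 85], [-82, -32, 0, 0, 0, 12, 85], [-110, -43, 0, 0, 0, 16, 85], [-137, -54, 0, 0, 0, 20, 85], [-164, -64, 0, 0, 0, 25, 85], [-192, -75, 0, 0, 0, 29, 85], [-219, -86, 0, 0, 0, 33, 85]]]' --force 20

```text
time: 0.77
position: [351.2, 342.1, 256.0]
tcp_rot: [-3.141, 0.0, 2.229]
wrist_force: [-0.3, 0.8, -0.4]
finger_gap: 85.3
grip_force: 0.0
```

```bash
python3 - <<'E'
from h import *
import workcell
print(sense()['position'],sense()['tcp_rot'],[ (n,getattr(workcell,n)) for n in dir(workcell) if 'tcp' in n.lower() or 'tip' in n.lower()])
E
```

```text
[351.22782899 342.12695853 256.01738997] [-3.14097983e+00  1.44226313e-04  2.22936185e+00] [('tcp_to_tips', 25.0)]
```

servo_tool --steps '[[[-32, 7, 0, 0, 0, 5, 85], [-64, 13, 0, 0, 0, 9, 85], [-96, 20, 0, 0, 0, 14, 85], [-128, 26, 0, 0, 0, 18, 85], [-160, 33, 0, 0, 0, 23, 85], [-192, 40, 0, 0, 0, 28, 85], [-230, 47.5, 0, 0, 0, 33, 85], [-230, 47.5, 0, 0, 0, 33, 85]]]'

```text
time: 1.43
position: [533.2, 187.4, 255.4]
tcp_rot: [3.141, 0.002, 1.648]
wrist_force: [-0.6, -0.9, -0.2]
finger_gap: 84.7
grip_force: 0.0
```

```bash
python3 - <<'E'
from h import *
m=camera_model("wrist");s=sense();print(s['position'],s['tcp_rot'],m['cam_to_world'][:3,3])
cv2.imwrite("pics/w1.png",capture("wrist")[:,:,::-1])
np.savez("w1.npz",K=m['camera_matrix'],T=m['cam_to_world'])
for p in[(529.4,191,152),(529.4,191,80)]:print(proj("wrist",p,m))
E
```

```text
[533.15747182 187.35052199 255.36651235] [3.14082278e+00 1.68088069e-03 1.64753589e+00] [527.9113796  266.55606003 373.11752147]
[313.1 240.2]
[314.8 209.2]
```

View pics/w1.png

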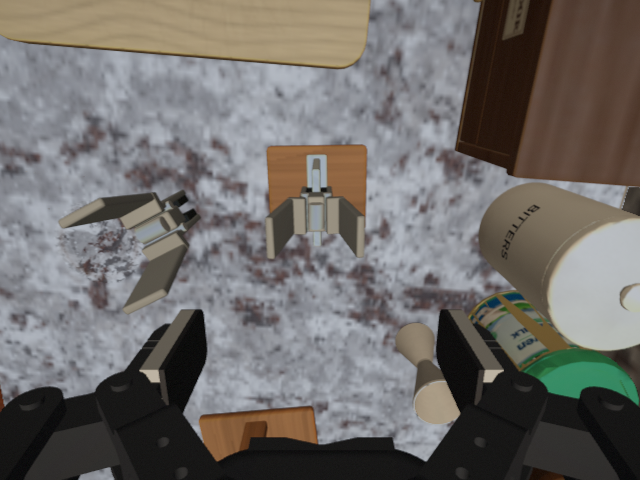

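```bash
python3 - <<'E'
import cv2
t=cv2.imread("pics/w1.png")
cv2.imwrite("pics/c3.png",cv2.resize(t[140:270,250:380],(598,598),interpolation=cv2.INTER_CUBIC))
E
```

```text
(no output)
```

View pics/c3.png

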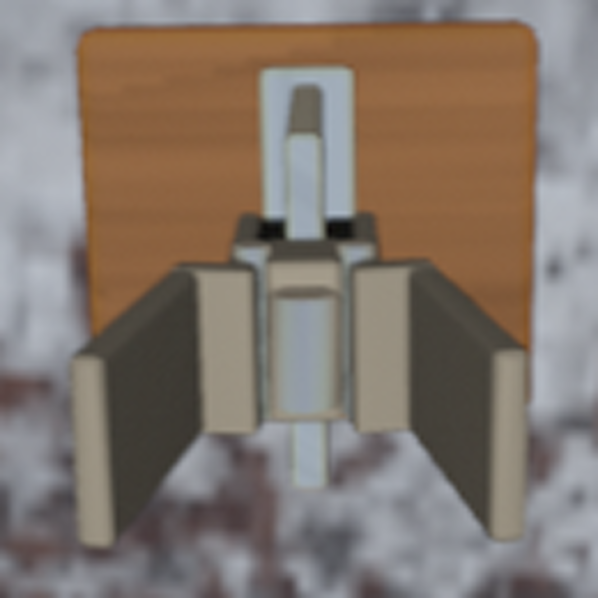

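```bash
python3 - <<'E'
from h import *
z=np.load("w1.npz");m={'camera_matrix':z['K'],'cam_to_world':z['T']}
A=lambda p:(250+p[0]/4.6,140+p[1]/4.6)
P=[ray("wrist",A(p),152,m)for p in[(75,358),(82,546),(522,352),(520,537)]]
print(np.round(P,1),np.mean(P,0).round(1))
x=(P[2]+P[3]-P[0]-P[1]);y=P[0]+P[2]-P[1]-P[3]
print(np.degrees(np.arctan2(x[1],x[0])),np.degrees(np.arctan2(-y[0],y[1])))
print([ray("wrist",A(p),80,m).round(1) for p in[(305,140),(309,488)]])
s=sense();print(s['position'],s['tcp_rot'])
E
```

```text
[[501.8 202.4 152. ]
 [503.6 177.5 152. ]
 [557.  207.4 152. ]
 [559.4 183.  152. ]] [530.5 192.6 152. ]
5.409474282980404 4.852591170754585
[array([528.4, 220.1,  80. ]), array([533.3, 161.8,  80. ])]
[531.17225501 188.83484987 255.32846406] [-3.14073047e+00  7.33386607e-04  1.65176770e+00]
```

Wrist view: clip between the pads' line, plate tops at px (266..364, 217..258), centre near (315,237) → (530.4,192.3), yaw ≈5.2°. Descending.

servo_tool --steps '[[[1, 1, 20, 0, 0, -0.3, 85], [1, 1, 40, 0, 0, -0.3, 85], [1, 1, 60, 0, 0, -0.3, 85], [1, 1, 80, 0, 0, -0.3, 85], [1, 1, 100, 0, 0, -0.3, 85], [1, 1, 114, 0, 0, -0.3, 85], [1, 1, 122, 0, 0, -0.3, 85], [1, 1, 122, 0, 0, -0.3, 85]]]'

```text
time: 2.15
position: [528.7, 192.3, 132.6]
tcp_rot: [-3.138, 0.001, 1.663]
wrist_force: [-0.2, -0.6, -0.0]
finger_gap: 84.8
grip_force: 0.0
```

servo_tool --steps '[[[0, 0, 0, 0, 0, 0, 70], [0, 0, 0, 0, 0, 0, 60], [0, 0, 0, 0, 0, 0, 50], [0, 0, 0, 0, 0, 0, 40], [0, 0, 0, 0, 0, 0, 30], [0, 0, 0, 0, 0, 0, 30], [0, 0, 0, 0, 0, 0, 30], [0, 0, 0, 0, 0, 0, 30]]]' --force 20

```text
time: 2.82
position: [530.2, 192.6, 136.4]
tcp_rot: [3.14, -0.001, 1.662]
wrist_force: [-5.4, -0.4, 12.3]
finger_gap: 35.3
grip_force: 18.9
```

```bash
python3 - <<'E'
from h import *
s=sense();print({k:np.round(s[k],3) for k in('time','position','tcp_rot','wrist_force','ft_torque','grip_force','finger_gap')})
a=capture("wrist")[200:480,100:540];b=capture("side")[140:240,215:335]
im=np.zeros((560,800,3),np.uint8);im[:280,:440]=a;im[280:,:336]=cv2.resize(b,(336,280))
cv2.imwrite("pics/w2.png",im[:,:,::-1])
E
```

```text
{'time': np.float64(2.817), 'position': array([530.177, 192.554, 136.38 ]), 'tcp_rot': array([ 3.140e+00, -1.000e-03,  1.662e+00]), 'wrist_force': array([-5.436, -0.445, 12.332]), 'ft_torque': array([ 0.007,  1.247, -0.073]), 'grip_force': np.float64(18.915), 'finger_gap': np.float64(35.348)}
```

View pics/w2.png

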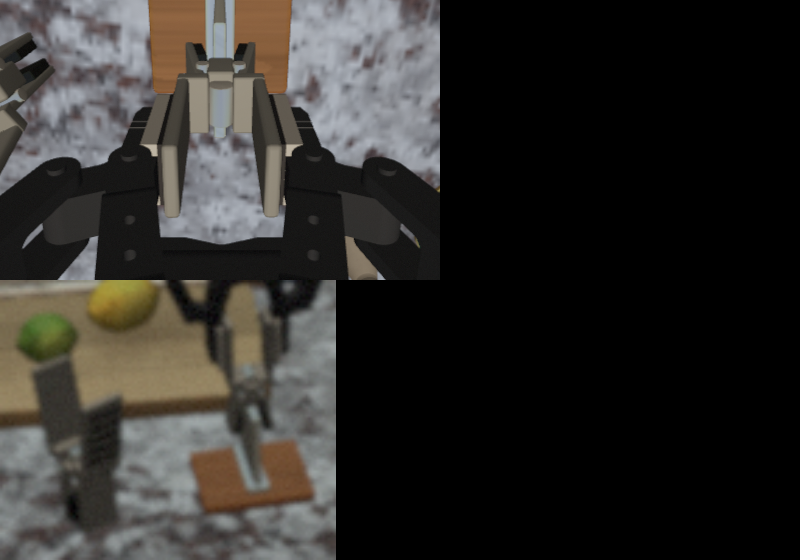

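Clip is squeezed fully (gap 35.3), jaws open off the plate. Lifting.

servo_tool --steps '[[[0, 0, -3, 0, 0, 0, 30], [0, 0, -10, 0, 0, 0, 30], [0, 0, -20, 0, 0, 0, 30], [0, 0, -35, 0, 0, 0, 30], [0, 0, -50, 0, 0, 0, 30], [0, 0, -65, 0, 0, 0, 30], [0, 0, -80, 0, 0, 0, 30], [0, 0, -80, 0, 0, 0, 30]]]'

```text
time: 3.58
position: [531.6, 192.7, 218.0]
tcp_rot: [3.137, -0.001, 1.662]
wrist_force: [0.4, 0.9, -1.2]
finger_gap: 35.5
grip_force: 20.7
```

servo_tool --steps '[[[0, 0, 0, 0, 0, 0, 30], [0, 0, 0, 0, 0, 0, 30], [-10, 0, 0, 0, 0, 0, 30], [-30, 0, 0, 0, 0, -1, 30], [-55, 0, 0, 0, 0, -2, 30], [-80, 0, 0, 0, 0, -3, 30], [-105, 0, 0, 0, 0, -4, 30], [-130, 0, 0, 0, 0, -5, 30]]]'

```text
time: 4.25
position: [541.4, 60.9, 213.4]
tcp_rot: [-3.14, 0.0, 1.75]
wrist_force: [-0.6, 0.3, -0.9]
finger_gap: 35.5
grip_force: 20.7
```

servo_tool --steps '[[[-25, -12, 0, 0, 0, 0, 30], [-53, -25, 0, 0, 0, 0, 30], [-83, -40, 0, 0, 0, 0, 30], [-113, -54, 0, 0, 0, 0, 30], [-143, -69, 0, 0, 0, 0, 30], [-163, -78, 0, 0, 0, 0, 30], [-175, -84, 0, 0, 0, 0, 30], [-175, -84, 0, 0, 0, 0, 30]]]'

```text
time: 4.92
position: [488.9, -127.1, 213.6]
tcp_rot: [-3.14, 0.0, 1.746]
wrist_force: [-0.5, 0.3, -1.5]
finger_gap: 34.9
grip_force: 20.7
```

servo_tool --steps '[[[0, 0, 0, 0, 0, 0, 30], [0, 0, 0, 0, 0, 0, 30], [0, 0, 0, 0, 0, 0, 30], [0, 0, 0, 0, 0, 0, 30], [0, 0, 0, 0, 0, 0, 30], [0, 0, 0, 0, 0, 0, 30], [0, 0, 0, 0, 0, 0, 30], [0, 0, 0, 0, 0, 0, 30]]]'

```text
time: 5.58
position: [490.5, -124.2, 214.3]
tcp_rot: [3.142, 0.0, 1.75]
wrist_force: [1.1, -0.5, -0.4]
finger_gap: 35.0
grip_force: 20.7
```

```bash
python3 - <<'E'
from h import *
m=camera_model("wrist");s=sense();print({k:np.round(s[k],3) for k in('time','position','tcp_rot','wrist_force','ft_torque','grip_force','finger_gap')})
im=capture("wrist")
np.savez("w3.npz",K=m['camera_matrix'],T=m['cam_to_world'])
cv2.imwrite("pics/w3f.png",im[:,:,::-1])
cv2.imwrite("pics/w3.png",cv2.resize(im[130:400,160:480],(700,590),interpolation=cv2.INTER_CUBIC)[:,:,::-1])
for y in(50,72,110):
  w=[503.3-y*.177,-195.4+y*.984,80];print(y,w,proj("wrist",w,m))
E
```

```text
{'time': np.float64(5.583), 'position': array([ 490.497, -124.168,  214.337]), 'tcp_rot': array([3.142, 0.   , 1.75 ]), 'wrist_force': array([ 1.056, -0.527, -0.423]), 'ft_torque': array([0.002, 0.021, 0.017]), 'grip_force': np.float64(20.685), 'finger_gap': np.float64(35.042)}
50 [494.45, -146.2, 80] [319.4 262.5]
72 [490.55600000000004, -124.552, 80] [319.4 231.3]
110 [483.83000000000004, -87.16000000000001, 80] [319.4 173.6]
```

View pics/w3.png

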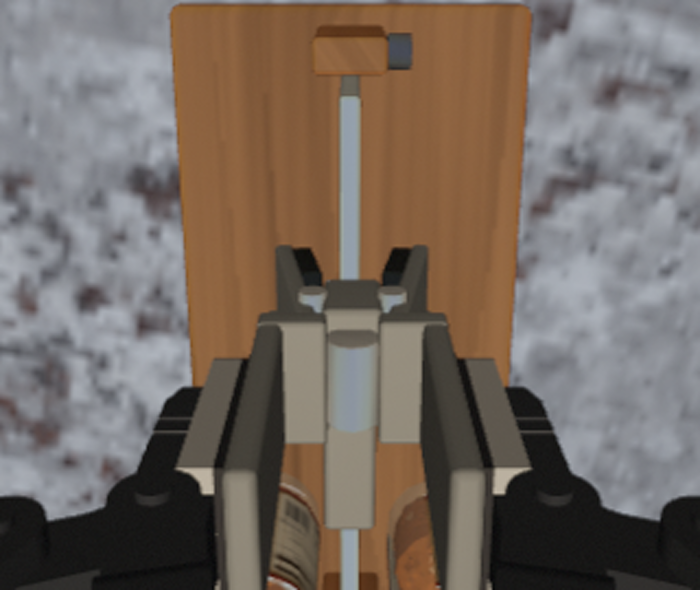

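Clip straddles the rail from above: rail at crop column 350, jaw centre ~352.5, so shift about −0.8 mm. Descending to just above the highest possible edge.

servo_tool --steps '[[[0, -0.8, 8, 0, 0, 0, 30], [0, -0.8, 20, 0, 0, 0, 30], [0, -0.8, 34, 0, 0, 0, 30], [0, -0.8, 48, 0, 0, 0, 30], [0, -0.8, 58, 0, 0, 0, 30], [0, -0.8, 64, 0, 0, 0, 30], [0, -0.8, 66, 0, 0, 0, 30], [0, -0.8, 66, 0, 0, 0, 30]]]'

```text
time: 6.3
position: [489.5, -124.5, 148.0]
tcp_rot: [-3.141, -0.0, 1.749]
wrist_force: [-0.8, -0.9, -1.2]
finger_gap: 35.4
grip_force: 20.7
```

servo_tool --steps '[[[0, 0, 0, 0, 0, 0, 30], [0, 0, 0, 0, 0, 0, 30], [0, 0, 0, 0, 0, 0, 30], [0, 0, 0, 0, 0, 0, 30], [0, 0, 0.5, 0, 0, 0, 30], [0, 0, 1, 0, 0, 0, 30], [0, 0, 1.5, 0, 0, 0, 30], [0, 0, 1.5, 0, 0, 0, 30]]]'

```text
time: 6.97
position: [489.6, -124.5, 146.7]
tcp_rot: [-3.141, 0.0, 1.749]
wrist_force: [0.5, -0.3, -1.5]
finger_gap: 34.8
grip_force: 20.7
```

```bash
python3 - <<'E'
from h import *
im=capture("side")
cv2.imwrite("pics/s4.png",cv2.resize(im[230:400,230:400],(600,600),interpolation=cv2.INTER_CUBIC)[:,:,::-1])
s=sense();print(s['position'],s['wrist_force'],s['ft_torque'])
E
```

```text
[ 489.58599685 -124.51861457  146.75276571] [-0.47870674  1.08257126 -1.24546431] [-0.05641443 -0.03396602 -0.04747368]
```

View pics/s4.png

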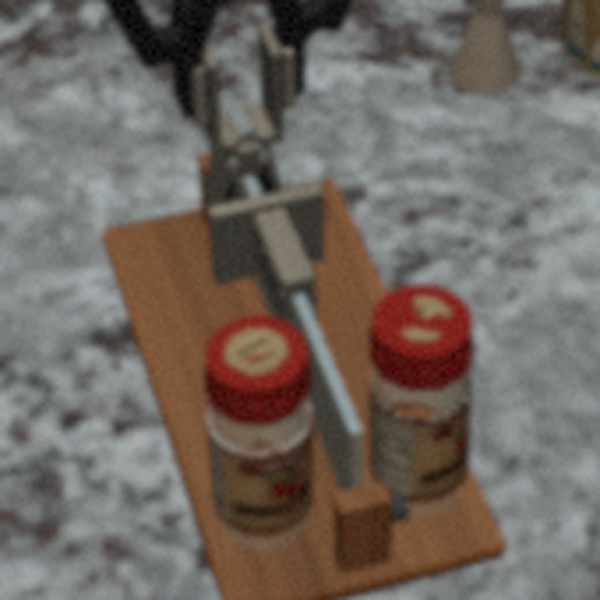

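Side view: the clip sits over the rail behind the stop (crop (240,150)) and nothing has been disturbed. Now feeling downward, 2 mm per call.

servo_tool --steps '[[[0, 0, 0.5, 0, 0, 0, 30], [0, 0, 1, 0, 0, 0, 30], [0, 0, 1.5, 0, 0, 0, 30], [0, 0, 2, 0, 0, 0, 30], [0, 0, 2, 0, 0, 0, 30], [0, 0, 2, 0, 0, 0, 30], [0, 0, 2, 0, 0, 0, 30], [0, 0, 2, 0, 0, 0, 30]]]'

```text
time: 7.68
position: [489.6, -124.6, 144.8]
tcp_rot: [-3.142, 0.0, 1.749]
wrist_force: [-0.7, 0.3, 0.7]
finger_gap: 35.1
grip_force: 20.7
```

servo_tool --steps '[[[0, 0, 0.5, 0, 0, 0, 30], [0, 0, 1, 0, 0, 0, 30], [0, 0, 1.5, 0, 0, 0, 30], [0, 0, 2, 0, 0, 0, 30], [0, 0, 2, 0, 0, 0, 30], [0, 0, 2, 0, 0, 0, 30], [0, 0, 2, 0, 0, 0, 30], [0, 0, 2, 0, 0, 0, 30]]]'

```text
time: 8.35
position: [489.7, -124.6, 143.6]
tcp_rot: [3.141, 0.0, 1.749]
wrist_force: [-2.0, 1.4, 7.9]
finger_gap: 35.5
grip_force: 21.8
```

Contact with the rail edge (≈8 N). Easing to light contact and sliding toward the stop (about 26 mm away).

servo_tool --steps '[[[0, 0, -0.8, 0, 0, 0, 30], [-3, 0, -0.8, 0, 0, 0, 30], [-7, 0, -0.8, 0, 0, 0, 30], [-11, 0, -0.8, 0, 0, 0, 30], [-15, 0, -0.8, 0, 0, 0, 30], [-18, 0, -0.8, 0, 0, 0, 30], [-19, 0, -0.8, 0, 0, 0, 30], [-19, 0, -0.8, 0, 0, 0, 30]]]'

```text
time: 9.02
position: [493.2, -143.7, 143.7]
tcp_rot: [3.141, 0.0, 1.749]
wrist_force: [1.0, 0.5, 2.9]
finger_gap: 35.3
grip_force: 21.0
```

servo_tool --steps '[[[0, 0, 0, 0, 0, 0, 30], [0, 0, 0, 0, 0, 0, 30], [0, 0, 0, 0, 0, 0, 30], [-0.5, 0, 0, 0, 0, 0, 30], [-1, 0, 0, 0, 0, 0, 30], [-1, 0, 0, 0, 0, 0, 30], [-1, 0, 0, 0, 0, 0, 30], [-1, 0, 0, 0, 0, 0, 30]]]'

```text
time: 9.68
position: [493.2, -143.9, 143.7]
tcp_rot: [3.141, -0.0, 1.75]
wrist_force: [-0.0, 3.2, 3.1]
finger_gap: 35.4
grip_force: 21.1
```

servo_tool --steps '[[[-0.5, 0, 0, 0, 0, 0, 30], [-1, 0, 0, 0, 0, 0, 30], [-1.2, 0, 0, 0, 0, 0, 30], [-1.2, 0, 0, 0, 0, 0, 30], [-1.2, 0, 0, 0, 0, 0, 30], [-1.2, 0, 0, 0, 0, 0, 30], [-1.2, 0, 0, 0, 0, 0, 30], [-1.2, 0, 0, 0, 0, 0, 30]]]'

```text
time: 10.35
position: [493.3, -145.4, 143.7]
tcp_rot: [-3.141, -0.0, 1.749]
wrist_force: [-0.5, 3.8, 5.4]
finger_gap: 35.6
grip_force: 21.3
```

servo_tool --steps '[[[-0.5, 0, 0, 0, 0, 0, 30], [-1, 0, 0, 0, 0, 0, 30], [-1.2, 0, 0, 0, 0, 0, 30], [-1.2, 0, 0, 0, 0, 0, 30], [-1.2, 0, 0, 0, 0, 0, 30], [-1.2, 0, 0, 0, 0, 0, 30], [-1.2, 0, 0, 0, 0, 0, 30], [-1.2, 0, 0, 0, 0, 0, 30]]]'

```text
time: 11.02
position: [493.6, -146.6, 143.7]
tcp_rot: [-3.142, 0.0, 1.749]
wrist_force: [-1.6, 3.5, 5.2]
finger_gap: 35.2
grip_force: 21.3
```

servo_tool --steps '[[[-0.5, 0, -0.3, 0, 0, 0, 30], [-1, 0, -0.3, 0, 0, 0, 30], [-1.2, 0, -0.3, 0, 0, 0, 30], [-1.2, 0, -0.3, 0, 0, 0, 30], [-1.2, 0, -0.3, 0, 0, 0, 30], [-1.2, 0, -0.3, 0, 0, 0, 30], [-1.2, 0, -0.3, 0, 0, 0, 30], [-1.2, 0, -0.3, 0, 0, 0, 30]]]'

```text
time: 11.68
position: [493.8, -147.8, 143.8]
tcp_rot: [-3.141, 0.0, 1.749]
wrist_force: [0.2, -0.3, -0.8]
finger_gap: 35.2
grip_force: 20.7
```

servo_tool --steps '[[[-0.5, 0, 0, 0, 0, 0, 30], [-1, 0, 0, 0, 0, 0, 30], [-1.2, 0, 0, 0, 0, 0, 30], [-1.2, 0, 0, 0, 0, 0, 30], [-1.2, 0, 0, 0, 0, 0, 30], [-1.2, 0, 0, 0, 0, 0, 30], [-1.2, 0, 0, 0, 0, 0, 30], [-1.2, 0, 0, 0, 0, 0, 30]]]'

```text
time: 12.35
position: [494.0, -148.8, 143.9]
tcp_rot: [-3.141, -0.0, 1.749]
wrist_force: [-1.0, 2.3, -0.5]
finger_gap: 35.5
grip_force: 20.7
```

servo_tool --steps '[[[-0.5, 0, 0, 0, 0, 0, 30], [-1, 0, 0, 0, 0, 0, 30], [-1, 0, 0, 0, 0, 0, 30], [-1, 0, 0, 0, 0, 0, 30], [-1, 0, 0, 0, 0, 0, 30], [-1, 0, 0, 0, 0, 0, 30], [-1, 0, 0, 0, 0, 0, 30], [-1, 0, 0, 0, 0, 0, 30]]]'

```text
time: 13.02
position: [494.0, -149.2, 143.9]
tcp_rot: [-3.141, -0.002, 1.75]
wrist_force: [-0.9, 6.6, 0.8]
finger_gap: 35.0
grip_force: 20.7
```

Stop found (≈6.6 N, clip stopped moving). Easing the push a little and pressing home.

servo_tool --steps '[[[0.2, 0, 0.3, 0, 0, 0, 30], [0.3, 0, 0.6, 0, 0, 0, 30], [0.3, 0, 0.9, 0, 0, 0, 30], [0.3, 0, 1, 0, 0, 0, 30], [0.3, 0, 1, 0, 0, 0, 30], [0.3, 0, 1, 0, 0, 0, 30], [0.3, 0, 1, 0, 0, 0, 30], [0.3, 0, 1, 0, 0, 0, 30]]]'

```text
time: 13.68
position: [494.0, -149.2, 143.6]
tcp_rot: [3.141, -0.001, 1.75]
wrist_force: [-2.8, 5.0, 7.8]
finger_gap: 35.3
grip_force: 21.5
```

Home with ≈8 N. Opening gradually while following the pads' backward swing.

servo_tool --steps '[[[0, 0, 0, 0, 0, 0, 37], [0, 0, 0.3, 0, 0, 0, 39], [0, 0, 0.6, 0, 0, 0, 41], [0, 0, 0.8, 0, 0, 0, 43], [0, 0, 1, 0, 0, 0, 45], [0, 0, 1, 0, 0, 0, 45], [0, 0, 1, 0, 0, 0, 45], [0, 0, 1, 0, 0, 0, 45]]]'

```text
time: 14.35
position: [494.1, -149.7, 141.8]
tcp_rot: [-3.141, 0.0, 1.749]
wrist_force: [-0.6, 0.3, 0.5]
finger_gap: 44.9
grip_force: 5.4
```

servo_tool --steps '[[[0, 0, 0.3, 0, 0, 0, 47], [0, 0, 0.6, 0, 0, 0, 49], [0, 0, 0.9, 0, 0, 0, 51], [0, 0, 1.2, 0, 0, 0, 54], [0, 0, 1.2, 0, 0, 0, 58], [0, 0, 1.2, 0, 0, 0, 65], [0, 0, 1.2, 0, 0, 0, 75], [0, 0, 1.2, 0, 0, 0, 85]]]'

```text
time: 15.02
position: [494.2, -149.7, 140.8]
tcp_rot: [3.141, 0.0, 1.749]
wrist_force: [0.1, 0.2, -0.0]
finger_gap: 84.3
grip_force: 0.0
```

```bash
python3 - <<'E'
from h import *
s=sense();print(s['position'],s['wrist_force'],s['finger_gap'],s['grip_force'])
m=camera_model("wrist")
im=capture("wrist");b=capture("side")[230:400,230:400]
o=np.zeros((600,800,3),np.uint8);o[:400,:400]=im[60:460,120:520];o[:400,400:]=cv2.resize(b,(400,400),interpolation=cv2.INTER_CUBIC)
cv2.imwrite("pics/w5.png",o[:400,:,::-1])
E
```

```text
[ 494.24800241 -149.67941904  140.82571056] [ 0.1254623   0.20035034 -0.04794693] 84.27452878367096 0.0
```

View pics/w5.png

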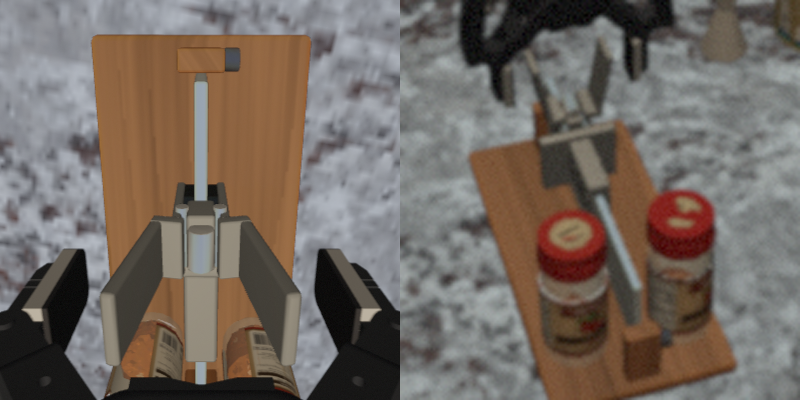

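The clip is upright on the rail, touching the stop, with jars untouched. The pads' swing may have lifted it slightly on release, so I'll go up, narrow the fingers over the plate tops and press it home gently.

servo_tool --steps '[[[0, 0, -8, 0, 0, 0, 85], [0, 0, -20, 0, 0, 0, 85], [0, 0, -35, 0, 0, 0, 85], [0, 0, -48, 0, 0, 0, 85], [0, 0, -52, 0, 0, 0, 85], [0, 0, -52, 0, 0, 0, 60], [0, 0, -52, 0, 0, 0, 46], [0, 0, -52, 0, 0, 0, 46]]]'

```text
time: 15.78
position: [493.8, -149.5, 192.1]
tcp_rot: [-3.141, -0.0, 1.749]
wrist_force: [0.0, 0.2, 0.7]
finger_gap: 50.8
grip_force: 0.0
```

servo_tool --steps '[[[0, 0, 0, 0, 0, 0, 46], [0, 0, 1, 0, 0, 0, 46], [0, 0, 2, 0, 0, 0, 46], [0, 0, 3, 0, 0, 0, 46], [0, 0, 4, 0, 0, 0, 46], [0, 0, 5, 0, 0, 0, 46], [0, 0, 5, 0, 0, 0, 46], [0, 0, 5, 0, 0, 0, 46]]]'

```text
time: 16.45
position: [494.1, -149.6, 187.7]
tcp_rot: [-3.141, 0.0, 1.749]
wrist_force: [-0.3, -0.5, -0.7]
finger_gap: 46.2
grip_force: 0.0
```

servo_tool --steps '[[[0, 0, 0.5, 0, 0, 0, 46], [0, 0, 1, 0, 0, 0, 46], [0, 0, 1.5, 0, 0, 0, 46], [0, 0, 2, 0, 0, 0, 46], [0, 0, 2, 0, 0, 0, 46], [0, 0, 2, 0, 0, 0, 46], [0, 0, 2, 0, 0, 0, 46], [0, 0, 2, 0, 0, 0, 46]]]'

```text
time: 17.12
position: [494.2, -149.7, 185.8]
tcp_rot: [3.142, 0.0, 1.749]
wrist_force: [-0.2, 0.1, -0.0]
finger_gap: 45.9
grip_force: 0.0
```

servo_tool --steps '[[[0, 0, 0.5, 0, 0, 0, 46], [0, 0, 1, 0, 0, 0, 46], [0, 0, 1.5, 0, 0, 0, 46], [0, 0, 1.5, 0, 0, 0, 46], [0, 0, 1.5, 0, 0, 0, 46], [0, 0, 1.5, 0, 0, 0, 46], [0, 0, 1.5, 0, 0, 0, 46], [0, 0, 1.5, 0, 0, 0, 46]]]'

```text
time: 17.78
position: [494.1, -149.6, 184.2]
tcp_rot: [-3.142, 0.0, 1.749]
wrist_force: [-0.2, -0.3, -0.1]
finger_gap: 45.9
grip_force: 0.0
```

servo_tool --steps '[[[0, 0, 0.5, 0, 0, 0, 46], [0, 0, 1, 0, 0, 0, 46], [0, 0, 1.5, 0, 0, 0, 46], [0, 0, 1.5, 0, 0, 0, 46], [0, 0, 1.5, 0, 0, 0, 46], [0, 0, 1.5, 0, 0, 0, 46], [0, 0, 1.5, 0, 0, 0, 46], [0, 0, 1.5, 0, 0, 0, 46]]]'

```text
time: 18.45
position: [494.5, -149.7, 183.7]
tcp_rot: [3.14, 0.001, 1.749]
wrist_force: [-2.2, 0.3, 8.9]
finger_gap: 46.0
grip_force: 4.5
```

servo_tool --steps '[[[0, 0, 0.4, 0, 0, 0, 46], [0, 0, 0.7, 0, 0, 0, 46], [0, 0, 0.7, 0, 0, 0, 46], [0, 0, 0.7, 0, 0, 0, 46], [0, 0, 0.7, 0, 0, 0, 46], [0, 0, 0.7, 0, 0, 0, 46], [0, 0, 0.7, 0, 0, 0, 46], [0, 0, 0.7, 0, 0, 0, 46]]]'

```text
time: 19.12
position: [494.6, -149.8, 183.3]
tcp_rot: [3.14, 0.001, 1.749]
wrist_force: [-2.3, 1.6, 12.1]
finger_gap: 45.9
grip_force: 5.9
```

servo_tool --steps '[[[0, 0, 0.2, 0, 0, 0, 46], [0, 0, 0.4, 0, 0, 0, 46], [0, 0, 0.5, 0, 0, 0, 46], [0, 0, 0.5, 0, 0, 0, 46], [0, 0, 0.5, 0, 0, 0, 46], [0, 0, 0.5, 0, 0, 0, 46], [0, 0, 0.5, 0, 0, 0, 46], [0, 0, 0.5, 0, 0, 0, 46]]]'

```text
time: 19.78
position: [494.6, -149.8, 182.9]
tcp_rot: [3.14, 0.001, 1.749]
wrist_force: [-1.9, 0.1, 13.3]
finger_gap: 46.1
grip_force: 6.3
```

servo_tool --steps '[[[0, 0, 0.2, 0, 0, 0, 46], [0, 0, 0.4, 0, 0, 0, 46], [0, 0, 0.5, 0, 0, 0, 46], [0, 0, 0.5, 0, 0, 0, 46], [0, 0, 0.5, 0, 0, 0, 46], [0, 0, 0.5, 0, 0, 0, 46], [0, 0, 0.5, 0, 0, 0, 46], [0, 0, 0.5, 0, 0, 0, 46]]]'

```text
time: 20.45
position: [494.6, -149.8, 182.4]
tcp_rot: [3.14, 0.001, 1.749]
wrist_force: [-2.8, 1.0, 13.2]
finger_gap: 46.2
grip_force: 6.2
```

```bash
python3 - <<'E'
from h import *
im=capture("wrist")
cv2.imwrite("pics/w6.png",im[100:480,80:560,::-1])
E
```

```text
(no output)
```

View pics/w6.png

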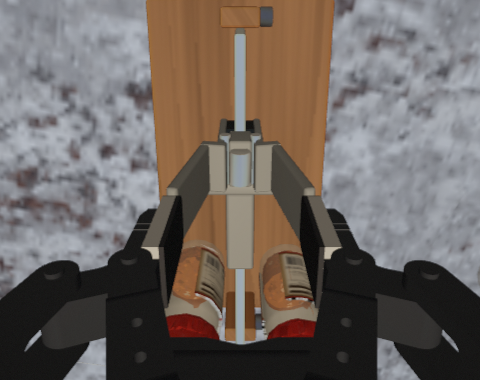

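Eleven pictures viewed (one over the allowance), so no more viewing. The force is steady at ~13 N while the tool advances: the clip is sliding down. I'll carry on carefully until the force rises.

servo_tool --steps '[[[0, 0, 0.2, 0, 0, 0, 46], [0, 0, 0.4, 0, 0, 0, 46], [0, 0, 0.6, 0, 0, 0, 46], [0, 0, 0.6, 0, 0, 0, 46], [0, 0, 0.6, 0, 0, 0, 46], [0, 0, 0.6, 0, 0, 0, 46], [0, 0, 0.6, 0, 0, 0, 46], [0, 0, 0.6, 0, 0, 0, 46]]]'

```text
time: 21.17
position: [494.6, -149.8, 181.8]
tcp_rot: [3.14, 0.001, 1.749]
wrist_force: [-1.2, 0.9, 12.4]
finger_gap: 46.0
grip_force: 6.1
```

servo_tool --steps '[[[0, 0, 0.2, 0, 0, 0, 46], [0, 0, 0.4, 0, 0, 0, 46], [0, 0, 0.6, 0, 0, 0, 46], [0, 0, 0.6, 0, 0, 0, 46], [0, 0, 0.6, 0, 0, 0, 46], [0, 0, 0.6, 0, 0, 0, 46], [0, 0, 0.6, 0, 0, 0, 46], [0, 0, 0.6, 0, 0, 0, 46]]]'

```text
time: 21.83
position: [494.6, -149.9, 181.2]
tcp_rot: [3.14, 0.001, 1.749]
wrist_force: [-2.6, 0.7, 12.0]
finger_gap: 46.1
grip_force: 6.1
```

servo_tool --steps '[[[0, 0, 0.2, 0, 0, 0, 46], [0, 0, 0.4, 0, 0, 0, 46], [0, 0, 0.6, 0, 0, 0, 46], [0, 0, 0.6, 0, 0, 0, 46], [0, 0, 0.6, 0, 0, 0, 46], [0, 0, 0.6, 0, 0, 0, 46], [0, 0, 0.6, 0, 0, 0, 46], [0, 0, 0.6, 0, 0, 0, 46]]]'

```text
time: 22.5
position: [494.7, -149.9, 180.8]
tcp_rot: [3.139, 0.001, 1.749]
wrist_force: [-2.9, 0.7, 13.5]
finger_gap: 46.0
grip_force: 7.1
```

servo_tool --steps '[[[0, 0, 0.2, 0, 0, 0, 46], [0, 0, 0.4, 0, 0, 0, 46], [0, 0, 0.5, 0, 0, 0, 46], [0, 0, 0.5, 0, 0, 0, 46], [0, 0, 0.5, 0, 0, 0, 46], [0, 0, 0.5, 0, 0, 0, 46], [0, 0, 0.5, 0, 0, 0, 46], [0, 0, 0.5, 0, 0, 0, 46]]]'

```text
time: 23.17
position: [494.8, -149.9, 180.7]
tcp_rot: [3.139, 0.002, 1.749]
wrist_force: [-4.4, 0.9, 18.8]
finger_gap: 45.8
grip_force: 9.0
```

The force rose sharply (18.8 N at the wrist, ≈6 N of it on the throat) at exactly the predicted height, so the clip is home. Retreating straight up.

servo_tool --steps '[[[0, 0, -2, 0, 0, 0, 46], [0, 0, -6, 0, 0, 0, 46], [0, 0, -15, 0, 0, 0, 46], [0, 0, -30, 0, 0, 0, 46], [0, 0, -50, 0, 0, 0, 46], [0, 0, -70, 0, 0, 0, 46], [0, 0, -90, 0, 0, 0, 46], [0, 0, -90, 0, 0, 0, 46]]]'

```text
time: 23.83
position: [495.5, -150.0, 272.8]
tcp_rot: [3.137, 0.002, 1.749]
wrist_force: [0.1, -0.2, -0.1]
finger_gap: 46.0
grip_force: 0.0
```

```bash
python3 - <<'E'
from h import *
s=sense();print(s['time'],s['position'],s['wrist_force'],s['grip_force'])
print(finish_job())
E
```

```text
23.8333 [ 495.4791612  -150.03539489  272.75772537] [ 0.10218003 -0.20714462 -0.06006062] 0.0
the job is handed in; nothing more can be done
None
```

I handed the job in at 23.8 s, but no verdict came back: by feel the clip grips the rail fully home against the jar stop, the jars looked untouched in the last side view, and I viewed 11 pictures, one over the limit of 10.

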